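# Load the dry-storage canister and hold its bayonet lid at the half-way vent mark

## Robot

A 6-joint arm with a two-finger parallel gripper is mounted at the origin on a cart in front of the work surface, level with it; the furniture and walls round the work are solid. World frame = base frame: x ahead of the robot, y to its left, z up, the work surface at z = 0. Lengths are in mm, angles in degrees, forces in N, time in s.
With the tool pointing down it reaches from about 300 to 850 mm from the base axis. Payload 4.2 kg.
Tool frame: the origin (TCP) lies at the very end of the fingers, on their centre line; the grasp point (between the pads) lies env.pinch_z behind it (env.pinch_z is the distance from the TCP to the grasp point, in mm); z points along the fingers, y is the line along which they close (so a half turn about z gives the same grasp; the last joint's range is limited). The gripper opens to 91 mm and grips with 3 to 60 N. Pads are 32 mm wide; open, the fingers measure 118 mm over their backs; the gripper's body (76 mm by 178 mm) begins 60 mm behind the grasp point.
Start: joints at [-74.886, 18.312, 89.639, -0, 72.044, -1.146], TCP at [161.006, -552.015, 213.976] pointing down, gripper open.
Joint ranges: [-177.97, 177.97], [-48.28, 115.42], [12.27, 149.76], [-77.06, 257.06], [2.81, 150.46], [-146.56, 146.56]. Speed limits (degrees/s): [147.25, 147.25, 180, 180, 180, 180].

## Interface

Orientations are given as [roll, pitch, yaw] about the fixed x, y, z axes, in that order (R = Rz(yaw) Ry(pitch) Rx(roll)).
In Python, from workcell import state, vision, job_done, env gives the robot as it stands.
- The arm moves only by the tool servo_tool, never from a script. Its argument "rows" is a list of rows, each a list of 5 numbers: the shift along the tool's x, y, z scaled (see below), then the turn about the tool's z scaled (see below), then the opening, from 0 (shut) to 1 (fully open). A call has 1 to 20 rows; each row is the pose to reach, as a shift and turn from the pose commanded when the call began, along the tool's axes at that moment; what a row does not reach only later rows make up. The controller multiplies each number of a shift by 200 mm and each number of a turn by 90 degrees. A row lasts 1/12 s, in which the tool goes at most 41.7 mm and 7.16 degrees, less where a joint would pass 70% of its speed; a pose out of reach is approached as far as the arm can. A call with a number of a shift or a turn outside -1 to 1 is refused whole. A call with a gripper value outside its range is refused whole. The fingers move at their own pace and stop on an object; "force" is the grip in N (left out, the last holds). Time passes only in rows, so rows that repeat a pose let the fingers close. It gives the time, the measured TCP pose, the force, the opening and the grip force at its end, in the units of the state.
- state(): the state, without advancing time (a new reading comes with each control period).
- vision.grab_frame(name): name is "scene" or "side" or "wrist"; returns the picture (420x560x3 uint8, red, green, blue); there is no depth.
- vision.camera_info(name): a dict with "vertical_fov" (degrees; the focal length in pixels is half the picture's height over the tangent of half this angle, whatever the lens; pixels are square), "cx", "cy" (the principal point, pixels), "T" (4x4, takes a point from camera to world coordinates). Camera axes: x right, y up, looking along -z (the intrinsics and any distortion apply to the point x, -y, -z); pixel columns grow to the right and rows downward; lengths in mm; the calibration is good to about 2 mm. A picture is of the moment at which its call begins: read the wrist's pose just before it. camera_info takes no time and is no camera call; for the wrist camera it gives the pose at the moment of the call.
- job_done(): hands the job in; it is judged then, once.
The state is a dict: "time_s": time; "qpos": joint angles; "qvel": joint speeds; "effort": joint torques, N m; "ee_pos": TCP position; "ee_rot": TCP orientation; "force": force on the tool from outside, world axes, zero at the start; "torque": the same for the moment, N m; "gripper_width": finger opening in mm; "gripper_force": force on a finger pad.
Only numpy, scipy, OpenCV 4.12 (cv2) and the standard library are available. Lean on these libraries where they do the work, as an engineer would, in place of code of your own. Each camera call takes 0.05 s, during which the arm holds its last target. There are 200 camera calls.

## Task

Get the dry-storage canister ready for purging: set the drying cartridge with its hole down over the post inside the canister until it rests fully home on the post's shoulder, and let go of it. Then put the lid in with its two pins through the two slots of the collar until it sits flat on the rim, and turn it clockwise (seen from above) half-way, until the grip bar points at the two raised ribs on the canister's side, without ever going on into the spring catches that lock it. Finish while still holding the lid there by its bar, do not let go, and leave the wax tin, the roll of tape and the mug where they are.

Things in the scene. Friction and masses are not known exactly. Their poses are not given: they have to be found in the camera images.
- canister: round aluminium canister, 102 mm outside diameter, 122 mm to its rim, fixed on a square 150 mm plywood board; place and yaw differ each time. Origin on the worktop on its axis, z up; the collar's two slots lie on +x and -x. Two round catch housings stick out 14 mm from its side, 70 deg clockwise (from above) from the slots. A rip fence 71 mm high stands between it and the loose parts
- rim_centre (a point): centre of the mouth, rim height, axes as the canister. Collar 8 mm thick, 77 mm opening, two opposite slots about 20 mm wide, reaching 46 mm from the axis. In the free groove below it the lid's pins can turn only clockwise (from above): 0 deg at the slots, 42 deg half-way ribs, from 59 deg they push the spring catches, 84 deg end stop
- post_shoulder (a point): point on the canister's axis at the top of the shoulder (24 mm diameter) of the upright post inside, 50 mm above the worktop and 72 mm below the rim. Above it the post is 10 mm thick with a tapered tip 42 mm higher (30 mm below the rim)
- half_mark: the two opposite raised dark ribs (3 mm wide, 16 mm tall) on the outside of the canister just below the rim, which mark half-way. Origin on the canister's axis at rim height; the ribs lie on its +x and -x axis, i.e. 42 deg clockwise (from above) from the slots
- lid_grip (a point): centre of the steel lid's grip bar, on the lid's axis. Bar 56 mm long (x), 12 mm wide (y), 34 mm tall, standing on the lid's disc; the point is 17 mm above the disc's top face, z up. The lid, 62 mm high, about 0.25 kg, stands on its skirt on the worktop (point 45 mm up); seated in the canister the point is 145 mm above the worktop. The same after half a turn
- lid_disc (a point): centre of the underside of the lid's disc (90 mm diameter, 6 mm thick), which seats on the rim; axes as lid_grip. Below it a hollow round skirt, 71 mm outside (tapering to 64 mm at its foot), 58 mm inside, reaches 22 mm down; on it, at +x and -x under the ends of the bar, two 10 mm round pins reach 42.5 mm from the axis, 10.5 to 18.5 mm below the disc
- cartridge_grip (a point): drying cartridge, about 0.12 kg: plastic drum 50 mm in diameter, 30 mm high, with a 16 mm hole along its axis; two rods 20 mm either side carry a bar 46 mm long (x), 10 mm wide, 14 mm tall. The point is the bar's centre, on the axis, 60 mm above the drum's foot, z up. Seated, it is 60 mm above post_shoulder and 12 mm below the rim; the bar may point any way
- catch_a (a joint): the one spring catch inside the canister: 0 free, grows (m) as a lid pin pushes it outward when the lid is turned too far; about 3 mm while a pin passes, then it clicks
- catch_b (a joint): the opposite spring catch, same values
- wax_tin: round tin with an amber lid, 95 mm in diameter and 33 mm high, a bystander; origin under its centre
- masking_tape: roll of masking tape lying flat, 104 mm in diameter and 25 mm high, a bystander; origin under its centre
- mug: white mug, 78 mm in diameter and 93 mm high with a handle, a bystander; origin under its centre

How it is judged (in metres and radians):
On the way, in this order (a step that is already met when the one before it is completed fails the run):
1. the cartridge rests on the post's shoulder, released (horizontal distance between cartridge_grip and post_shoulder below 0.007 m and z of cartridge_grip in the frame of canister between 0.1075 and 0.1125 m and contact force between the fingers and cartridge below 0.1 N), for 0.2 s.
2. the lid sits flat on the rim with its pins still at the slots (horizontal distance between lid_grip and canister below 0.006 m and z of lid_grip in the frame of canister below 0.148 m and angle between the x axis of lid_grip and the x axis of canister, either way round below 0.3 rad).
3. the lid is turned clockwise to the half-way ribs (z of lid_grip in the frame of canister below 0.148 m and angle between the x axis of lid_grip and the x axis of half_mark, either way round below 0.17 rad), for 0.2 s.
At the end, for the whole second after the job is handed in: Cartridge on the post (7 mm sideways, 2.5 mm in height); lid seated in the canister (6 mm sideways, 3 mm in height, level within 4 deg), its bar within 0.17 rad of the half-way ribs, at rest, and the fingers still grip it with more than 2 N (all of step 3 and horizontal distance between lid_grip and canister below 0.006 m and z of lid_grip in the frame of canister above 0.142 m and angle between lid_grip's own z axis and vertical below 0.07 rad and contact force between the fingers and lid above 2 N and angular speed of lid below 0.1 rad/s and horizontal distance between cartridge_grip and post_shoulder below 0.007 m and z of cartridge_grip in the frame of canister between 0.1075 and 0.1125 m); the arm keeps its last pose, push and grip.
It fails at once if the lid is turned into the spring catches (value of joint any of catch_a, catch_b above 0.0015 m).
It fails at once if a bystander is moved by more than 20 mm (distance of any of wax_tin, masking_tape, mug from where it was at the start of the episode above 0.02 m).
It also fails if it takes over 58 s, if anything falls off the work surface, if the arm or the gripper's body presses on something with over 40 N, if the wrist force passes 120 N, or if a joint passes its speed limit or range.

## Working session

There is one attempt and no reset: what is moved stays moved. The work goes in short steps, Python scripts to look and compute and a tool call to move; the robot and the scene stay as the last step left them, time stands still between calls to the robot, and variables do not carry over. Pictures are saved under pics/ and viewed, at most 10 in all, crops included, and the job is handed in when it is done.

Besides the shell and the picture viewer there is one more tool, called after "Emit:" as name(argument=value, ...) on one line, values as JSON. servo_tool: Moves the arm, as the interface text tells. Its arguments: {"type":"object","properties":{"rows":{"type":"array"},"force":{"type":"number"}},"required":["rows"]}

```bash
ls; mkdir -p pics; python3 - <<'E'
from workcell import state, vision, job_done, env
import cv2,numpy as np
s=state(); print(s, env.pinch_z)
ims=[]
for n in("scene","side","wrist"):
    i=vision.camera_info(n); print(n,{k:(np.round(v,3).tolist() if k=='T' else v) for k,v in i.items()})
    im=vision.grab_frame(n)[...,::-1]; cv2.imwrite(f"pics/{n}0.png",im); ims.append(im)
E
```

```text
pics
{'time_s': 0.0, 'qpos': array([-7.48866562e+01,  1.83524617e+01,  8.97064688e+01, -1.89136471e-03,
        7.20426361e+01, -1.14575629e+00]), 'qvel': array([-0.04099149, -0.03761089,  0.02275356,  0.07939153,  0.0250028 ,
       -0.01765777]), 'effort': array([ 4.38265079e-04, -4.12458372e+01, -2.31972349e+01,  7.29816710e-02,
        4.54911974e-02, -1.58238681e-04]), 'ee_pos': array([ 160.85136461, -551.52350861,  213.11161965]), 'ee_rot': array([-1.79898418e+02, -2.33082566e-04,  1.62596846e+01]), 'force': array([-0.7390161,  0.6448546,  0.186973 ]), 'torque': array([ 0.024529  , -0.00141989, -0.02368504]), 'gripper_force': 0.0, 'gripper_width': 91.3692304983547} 18.8
scene {'vertical_fov': 51.944879106960656, 'cx': 279.81740889988856, 'cy': 209.5827703050265, 'T': [[-0.56, 0.596, -0.576, -91.629], [-0.829, -0.391, 0.4, 482.845], [0.013, 0.701, 0.713, 868.925], [0.0, 0.0, 0.0, 1.0]]}
side {'vertical_fov': 50.91213143214705, 'cx': 280.91439976795493, 'cy': 214.11310530202894, 'T': [[-0.978, 0.122, -0.168, 355.394], [-0.207, -0.511, 0.834, 1020.009], [0.016, 0.851, 0.525, 731.361], [0.0, 0.0, 0.0, 1.0]]}
wrist {'vertical_fov': 68.55248586440555, 'cx': 280.19520938201833, 'cy': 208.384197807267, 'T': [[0.279, 0.917, 0.285, 242.471], [-0.96, 0.267, 0.08, -528.718], [-0.002, -0.296, 0.955, 383.436], [0.0, 0.0, 0.0, 1.0]]}
```

View pics/scene0.png

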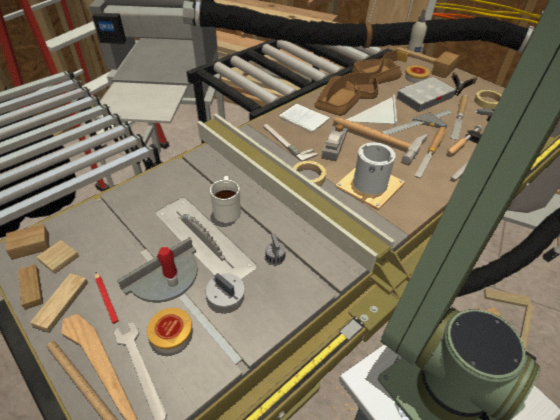

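View pics/side0.png

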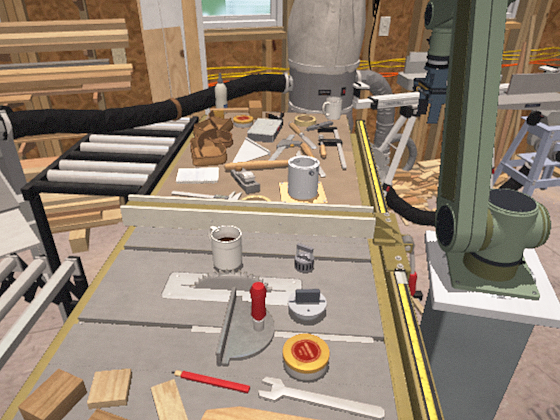

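```bash
cat > h.py <<'E'
from workcell import state, vision, job_done, env
import cv2,numpy as np
def ray(info,u,v):
    f=210/np.tan(np.radians(info["vertical_fov"]/2)); T=info["T"]
    d=np.array([(u-info["cx"])/f,-(v-info["cy"])/f,-1.]); return T[:3,3],T[:3,:3]@d
def onz(info,u,v,z):
    o,d=ray(info,u,v); return o+d*(z-o[2])/d[2]
def tri(i1,p1,i2,p2):
    A=[];b=[]
    for i,p in((i1,p1),(i2,p2)):
        o,d=ray(i,*p); d=d/np.linalg.norm(d); P=np.eye(3)-np.outer(d,d); A.append(P); b.append(P@o)
    return np.linalg.lstsq(np.vstack(A),np.hstack(b),rcond=None)[0]
def grab(n):
    i=vision.camera_info(n); im=vision.grab_frame(n)[...,::-1].copy(); return i,im
def rel(p,yaw=None):
    """world target TCP -> row numbers from the present measured pose"""
    s=state(); from scipy.spatial.transform import Rotation as Ro
    R=Ro.from_euler('xyz',s["ee_rot"],degrees=True).as_matrix()
    return (R.T@(np.array(p)-s["ee_pos"]))/200
E
python3 - <<'E'
from h import *
a=vision.camera_info("scene");b=vision.camera_info("side"); np.set_printoptions(precision=1,suppress=True)
for n,p,q,z in(("lid",(228,284),(307,297),62),("cart",(276,240),(305,250),67),("can",(375,153),(303,163),122),("mug",(226,188),(227,235),93),("wax",(170,327),(306,352),33),("tape",(310,172),(255,198),25),("redknob",(165,250),(258,285),100),("fence_l",(205,122),(125,200),71),("fence_r",(385,270),(370,210),71)):
    print(n,onz(a,*p,z),onz(b,*q,z),tri(a,p,b,q))
im=cv2.imread("pics/scene0.png")[90:350,140:420]; cv2.imwrite("pics/c.png",cv2.resize(im,None,fx=2.3,fy=2.3,interpolation=2))
E
```

```text
lid [429.8 257.7  62. ] [440.7 285.5  62. ] [446.2 250.9  32.8]
cart [474.7  98.6  67. ] [472.5 119.8  67. ] [478.6  95.8  53.9]
can [ 549.4 -284.2  122. ] [ 545.9 -273.9  122. ] [ 548.7 -284.3  119.3]
mug [679.5 121.5  93. ] [672.4 136.8  93. ] [680.1 121.4  86.3]
wax [420.5 406.7  33. ] [421.  413.3  33. ] [422.6 406.9  27.1]
tape [ 671.3 -155.6   25. ] [ 683.4 -180.1   25. ] [ 673.  -155.5   33. ]
redknob [565.8 342.3 100. ] [545.2 313.5 100. ] [536.3 348.9 132.8]
fence_l [1014.2   14.8   71. ] [1034.3    0.    71. ] [1024.7   10.6   71.4]
fence_r [259.5 -58.   71. ] [ 318.8 -111.8   71. ] [295.7 -88.9  59.9]
```

View pics/c.png

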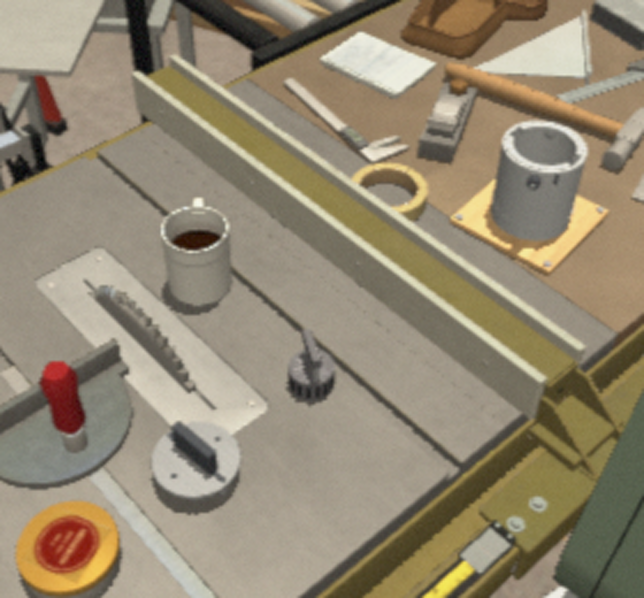

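Emit:
servo_tool(rows=[[0.8,-0.89,0,0,1],[0.8,-0.89,0,0,1],[0.8,-0.89,0,0,1],[0.8,-0.89,0,0,1],[0.8,-0.89,0,0,1],[0.8,-0.89,0,0,1],[0.8,-0.89,0,0,1]])

```text
time_s: 0.73
ee_pos: [265.7, -331.4, 213.8]
ee_rot: [-179.8, -0.1, 16.5]
force: [-0.2, 0.1, 0.1]
gripper_width: 91.4
gripper_force: 0.0
```

Emit:
servo_tool(rows=[[0.8,-0.89,0,0,1],[0.8,-0.89,0,0,1],[0.8,-0.89,0,0,1],[0.8,-0.89,0,0,1],[0.8,-0.89,0,0,1],[0.8,-0.89,0,0,1],[0.8,-0.89,0,0,1]])

```text
time_s: 1.32
ee_pos: [370.3, -117.0, 214.0]
ee_rot: [-179.9, -0.1, 16.6]
force: [0.2, -0.4, -0.1]
gripper_width: 91.2
gripper_force: 0.0
```

Emit:
servo_tool(rows=[[0.8,-0.89,0,0,1],[0.8,-0.89,0,0,1],[0.8,-0.89,0,0,1],[0.8,-0.89,0,0,1],[0.8,-0.89,0,0,1],[0.8,-0.89,0,0,1],[0.8,-0.89,0,0,1],[0.8,-0.89,0,0,1]])

```text
time_s: 1.98
ee_pos: [472.8, 95.0, 213.3]
ee_rot: [180.0, 0.1, 16.4]
force: [-0.0, -0.6, -0.9]
gripper_width: 91.1
gripper_force: 0.0
```

```bash
python3 - <<'E'
from h import *
s=state(); print(s["time_s"],s["ee_pos"],s["ee_rot"],s["qpos"],s["force"])
i,im=grab("wrist"); cv2.imwrite("pics/w1.png",im); print(np.round(i["T"],3).tolist())
E
```

```text
1.9833 [472.8392239   94.9814499  213.28662854] [1.79954315e+02 8.12936998e-02 1.63812820e+01] [ 1.00296473e+01  1.00097763e+01  1.01167815e+02 -5.83084250e-02
  6.88981594e+01  8.36693614e+01] [-0.01851662 -0.59216048 -0.91373427]
[[0.281, 0.916, 0.285, 554.493], [-0.96, 0.268, 0.083, 118.479], [-0.0, -0.297, 0.955, 383.387], [0.0, 0.0, 0.0, 1.0]]
```

View pics/w1.png

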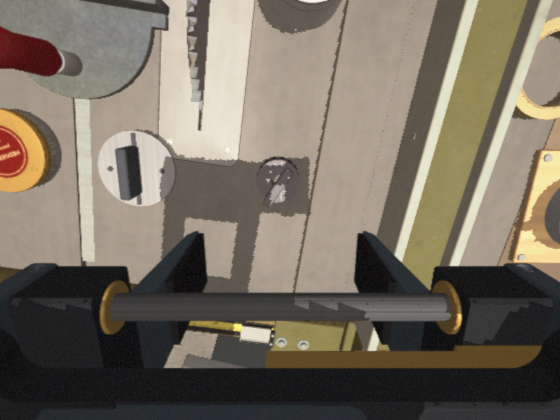

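```bash
python3 - <<'E'
import cv2,numpy as np
im=cv2.imread("pics/w1.png")
a=cv2.resize(im[140:220,240:320],None,fx=5,fy=5,interpolation=2); a=np.clip(a.astype(float)*2.2,0,255).astype('uint8')
b=cv2.resize(im[125:215,90:180],(400,400),interpolation=2)
cv2.imwrite("pics/c2.png",np.hstack([a,b]))
E
```

```text
(no output)
```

View pics/c2.png

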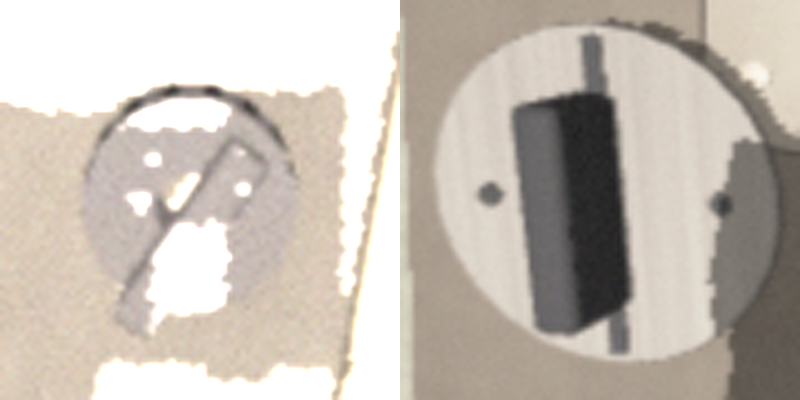

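```bash
python3 - <<'E'
from h import *
np.set_printoptions(precision=1,suppress=True)
i=vision.camera_info("wrist")
for n,p,q,z in(("cart",(290.4,170.4),(267,204),67),("lid",(120.8,147.5),(125.3,199.7),62)):
    a=onz(i,*p,z);b=onz(i,*q,z);d=b-a;print(n,a,b,(a+b)/2,np.linalg.norm(d),np.degrees(np.arctan2(d[1],d[0])))
# cart drum circle centre at z=30 ; lid disc at z=28
print(onz(i,240+190/5,140+190/5,30), onz(i,90+207/4.444,125+190/4.444,28))
E
```

```text
cart [501.8  91.3  67. ] [460.  104.8  67. ] [480.9  98.1  67. ] 43.90795762438441 161.98263791798453
lid [474.9 265.3  62. ] [420.3 253.3  62. ] [447.6 259.3  62. ] 55.91556491980384 -167.58962554386966
[483.1  99.5  30. ] [448.4 260.3  28. ]
```

Emit:
servo_tool(rows=[[0.043,-0.005,0,0.08,1],[0.043,-0.005,0,0.16,1],[0.043,-0.005,0.2,0.24,1],[0.043,-0.005,0.4,0.32,1],[0.043,-0.005,0.55,0.38,0.6],[0.043,-0.005,0.7,0.38,0.5],[0.043,-0.005,0.8,0.38,0.5],[0.043,-0.005,0.855,0.38,0.5],[0.043,-0.005,0.855,0.38,0.5],[0.043,-0.005,0.855,0.38,0],[0.043,-0.005,0.855,0.38,0],[0.043,-0.005,0.855,0.38,0],[0.043,-0.005,0.855,0.38,0],[0.043,-0.005,0.855,0.38,0],[0.043,-0.005,0.855,0.38,0],[0.043,-0.005,0.855,0.38,0]], force=25)

```text
time_s: 3.37
ee_pos: [480.4, 98.5, 43.2]
ee_rot: [-180.0, -0.0, -17.9]
force: [0.2, 0.6, 0.5]
gripper_width: 13.8
gripper_force: 0.0
```

Emit:
servo_tool(rows=[[0,0,0,0,0],[0,0,0,0,0],[0,0,0,0,0],[0,0,0,0,0],[0,0,0,0,0]])

```text
time_s: 3.78
ee_pos: [480.2, 98.5, 42.9]
ee_rot: [180.0, 0.0, -17.9]
force: [-0.1, 0.7, 0.1]
gripper_width: 9.8
gripper_force: 25.0
```

Emit:
servo_tool(rows=[[0,0,-0.2,0,0],[0,0,-0.4,0,0],[0,0,-0.6,0,0],[0,0,-0.8,0,0],[0.1,0.2,-0.85,0,0],[0.2,0.4,-0.85,0,0],[0.23,0.6,-0.85,0,0],[0.23,0.8,-0.85,0,0],[0.23,0.86,-0.85,0,0],[0.23,0.86,-0.85,0,0]])

```text
time_s: 4.62
ee_pos: [469.6, -82.5, 212.6]
ee_rot: [179.9, 0.1, -18.2]
force: [0.4, 0.3, -1.6]
gripper_width: 9.7
gripper_force: 25.0
```

Emit:
servo_tool(rows=[[0.1,0.2,0,0,0],[0.2,0.4,0,0,0],[0.23,0.6,0,0,0],[0.23,0.8,0,0,0],[0.23,0.86,0,0,0],[0.23,0.86,0,0,0],[0.23,0.86,0,0,0]])

```text
time_s: 5.2
ee_pos: [461.8, -256.9, 212.4]
ee_rot: [-179.9, 0.1, -18.0]
force: [0.2, 1.0, -1.1]
gripper_width: 9.9
gripper_force: 25.0
```

```bash
python3 - <<'E'
from h import *
s=state(); print(s["time_s"],s["ee_pos"],s["ee_rot"],s["qpos"],s["force"],s["gripper_width"],s["gripper_force"])
i,im=grab("wrist"); cv2.imwrite("pics/w2.png",im); np.save("w2T.npy",i["T"])
E
```

```text
5.2 [ 461.84367127 -256.91656362  212.41635609] [-1.79934199e+02  5.24250257e-02 -1.80202961e+01] [-3.03670834e+01  1.42163062e+01  9.57232728e+01  5.64299515e-02
  7.01257125e+01  7.76340287e+01] [ 0.2491513   0.98776158 -1.1214489 ] 9.853314290319606 24.99980092048645
```

View pics/w2.png

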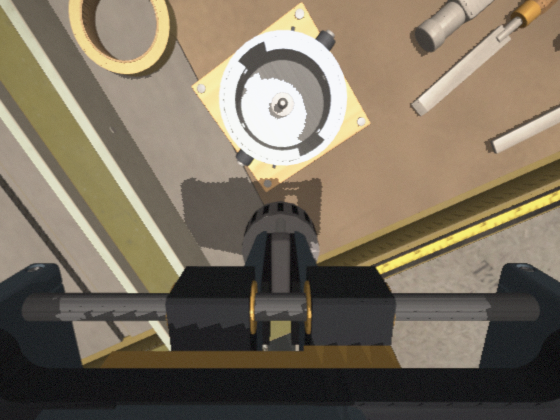

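```bash
python3 - <<'E'
from h import *
np.set_printoptions(precision=1,suppress=True)
i=vision.camera_info("wrist"); i["T"]=np.load("w2T.npy")
im=cv2.imread("pics/w2.png"); hsv=cv2.cvtColor(im,cv2.COLOR_BGR2HSV)
m=((hsv[...,2]>170)&(hsv[...,1]<50)).astype('uint8'); m[190:]=0; m[:,:200]=0; m[:,365:]=0; m[:25]=0
m=cv2.morphologyEx(m,cv2.MORPH_OPEN,np.ones((3,3)))
cs,_=cv2.findContours(m,cv2.RETR_EXTERNAL,cv2.CHAIN_APPROX_NONE)
c=max(cs,key=cv2.contourArea); h=cv2.convexHull(c)[:,0]
P=np.array([onz(i,u,v,122)[:2] for u,v in c[:,0]])
(cx,cy),r=cv2.minEnclosingCircle(P.astype('float32')); print("enclosing",cx,cy,r)
e=cv2.fitEllipse(cv2.convexHull(P.astype('float32'))); print(e)
print("post tip at z=92",onz(i,282,103,92))
# dark slot pixels: collar ring 39.5..45 mm
o=np.array(e[0]); g=cv2.cvtColor(im,cv2.COLOR_BGR2GRAY)
ang=[];
for v in range(20,190):
  for u in range(200,370):
    p=onz(i,u,v,122)[:2]-o; rr=np.hypot(*p)
    if 40.5<rr<44.5 and g[v,u]<120: ang.append(np.degrees(np.arctan2(p[1],p[0])))
ang=np.array(ang); hh,_=np.histogram(ang,36,(-180,180)); print(hh)
z=np.exp(2j*np.radians(ang)).mean(); print("slot axis",np.degrees(np.angle(z))/2,abs(z))
# slot mouths by eye
for p in((252,52),(308,147)): print(onz(i,*p,122)[:2]-o)
s=state(); print("TCP target rel", rel([o[0],o[1],212]))
b=i; print(onz(i,279,250,s["ee_pos"][2]+24))
E
```

```text
enclosing 550.4080810546875 -287.6154479980469 51.30363464355469
((550.260009765625, -287.60235595703125), (102.02147674560547, 102.19107818603516), 148.3406982421875)
post tip at z=92 [ 550.  -287.2   92. ]
[36 43 41  2  0  0  0  0  0  0  0  0  0  0  0  0  0  0 50 58 53  4  0  0
  0  0  0  0  0  0  0  0  0  0  0  0]
slot axis 15.690369640771374 0.9582197018040034
[41.2 11.2]
[-40.8  -9.1]
TCP target rel [0.5 0.  0. ]
[ 478.3 -261.7  236.5]
```

Emit:
servo_tool(rows=[[0.2,0.004,0,0,0],[0.4,0.009,0,0,0],[0.462,0.009,0,0,0],[0.462,0.009,0,0,0],[0.462,0.009,0.1,0,0],[0.462,0.009,0.2,0,0],[0.462,0.009,0.3,0,0],[0.462,0.009,0.34,0,0],[0.462,0.009,0.34,0,0],[0.462,0.009,0.34,0,0]])

```text
time_s: 6.08
ee_pos: [549.2, -286.5, 145.4]
ee_rot: [-180.0, 0.0, -17.9]
force: [-0.8, -0.5, -1.1]
gripper_width: 9.9
gripper_force: 25.0
```

```bash
python3 - <<'E'
from h import *
np.set_printoptions(precision=2,suppress=True)
s=state(); print(s["time_s"],s["ee_pos"],s["ee_rot"],s["force"],s["torque"],s["gripper_width"])
i,im=grab("wrist"); cv2.imwrite("pics/w3.png",cv2.resize(im[150:350,180:380],None,fx=3,fy=3,interpolation=2))
E
```

```text
6.0833 [ 549.22 -286.47  145.43] [-180.      0.01  -17.88] [-0.83 -0.46 -1.14] [ 0.07 -0.01  0.03] 9.931872959316367
```

View pics/w3.png

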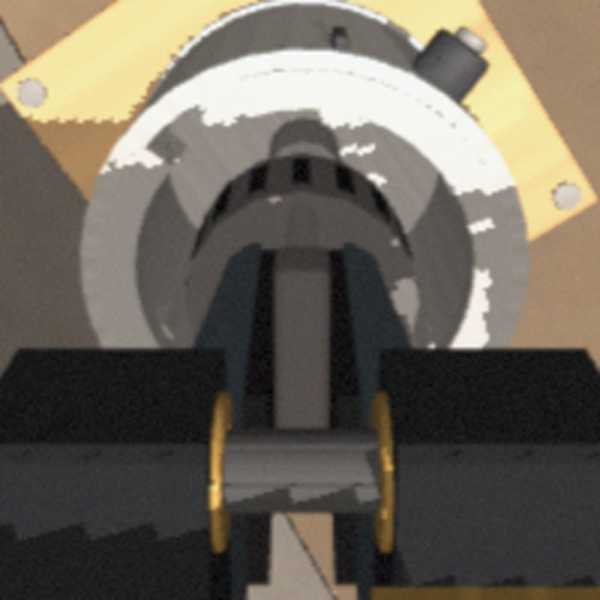

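Emit:
servo_tool(rows=[[0,0,0.03,0,0],[0,0,0.06,0,0],[0,0,0.09,0,0],[0,0,0.12,0,0],[0,0,0.12,0,0],[0,0,0.12,0,0]])

```text
time_s: 6.63
ee_pos: [548.9, -287.3, 120.3]
ee_rot: [-180.0, 0.1, -17.9]
force: [0.0, 0.4, -1.3]
gripper_width: 9.7
gripper_force: 25.0
```

Emit:
servo_tool(rows=[[0,0,0.03,0,0],[0,0,0.06,0,0],[0,0,0.09,0,0],[0,0,0.11,0,0],[0,0,0.125,0,0],[0,0,0.135,0,0],[0,0,0.135,0,0],[0,0,0.135,0,0]])

```text
time_s: 7.3
ee_pos: [549.3, -287.4, 93.9]
ee_rot: [180.0, -0.0, -17.9]
force: [-0.2, -0.5, -0.1]
gripper_width: 9.4
gripper_force: 25.0
```

Emit:
servo_tool(rows=[[0,0,0.005,0,0],[0,0,0.005,0,0],[0,0,0.005,0,0.12],[0,0,0.005,0,0.25],[0,0,0.005,0,0.25],[0,0,0.005,0,0.25],[0,0,0.005,0,0.25],[0,0,0.005,0,0.25],[0,0,0.005,0,0.25]])

```text
time_s: 8.05
ee_pos: [549.2, -287.4, 93.0]
ee_rot: [180.0, -0.0, -17.9]
force: [-0.1, 0.6, 0.6]
gripper_width: 22.8
gripper_force: 0.0
```

Emit:
servo_tool(rows=[[0,0,-0.1,0,0.25],[0,0,-0.3,0,0.25],[0,0,-0.5,0,0.25],[0,0,-0.68,0,0.25],[-0.2,0,-0.7,0,0.5],[-0.4,0,-0.7,0,1],[-0.44,0,-0.7,0,1],[-0.44,0,-0.7,0,1],[-0.44,0,-0.7,0,1]])

```text
time_s: 8.8
ee_pos: [465.7, -260.5, 233.4]
ee_rot: [180.0, -0.1, -18.0]
force: [0.2, -0.3, -0.1]
gripper_width: 53.3
gripper_force: 0.0
```

```bash
python3 - <<'E'
from h import *
s=state(); print(s["time_s"],s["ee_pos"],s["ee_rot"],s["gripper_width"])
i,im=grab("wrist"); np.save("w4T.npy",i["T"]); cv2.imwrite("pics/w4full.png",im);cv2.imwrite("pics/w4.png",cv2.resize(im[20:200,190:370],None,fx=3.2,fy=3.2,interpolation=2))
E
```

```text
8.8 [ 465.74209938 -260.47269469  233.40548091] [ 1.79984389e+02 -9.96746576e-02 -1.79596110e+01] 53.27137805641809
```

View pics/w4.png

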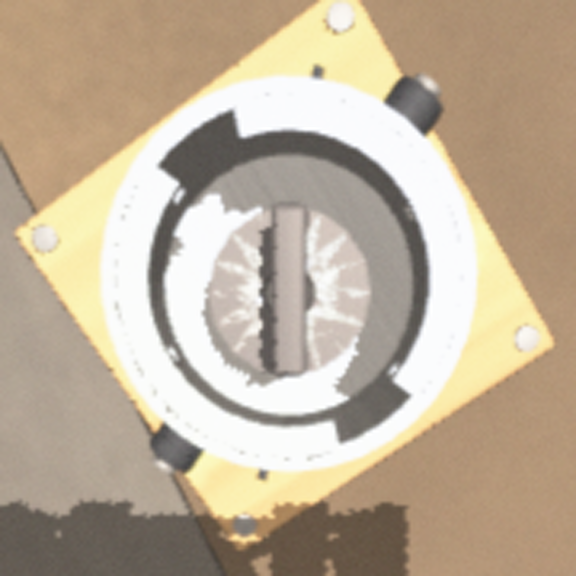

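```bash
python3 - <<'E'
from h import *
np.set_printoptions(precision=1,suppress=True)
i=vision.camera_info("wrist"); i["T"]=np.load("w4T.npy")
im=cv2.imread("pics/w4full.png"); hsv=cv2.cvtColor(im,cv2.COLOR_BGR2HSV)
m=((hsv[...,2]>170)&(hsv[...,1]<40)).astype('uint8'); m[180:]=0; m[:,:205]=0; m[:,350:]=0; m[:30]=0
m=cv2.morphologyEx(m,cv2.MORPH_OPEN,np.ones((3,3)))
cs,_=cv2.findContours(m,cv2.RETR_EXTERNAL,cv2.CHAIN_APPROX_NONE)
c=max(cs,key=cv2.contourArea)
P=np.array([onz(i,u,v,122)[:2] for u,v in c[:,0]],dtype='float32')
e=cv2.fitEllipse(cv2.convexHull(P)); print(e); o=np.array(e[0])
w=lambda p,z:onz(i,190+p[0]/3.2,20+p[1]/3.2,z)[:2]
print("cart bar",w((289,288),117))
for p in((160,170),(236,110),(410,392),(340,441)):
    d=w(p,122)-o; print(d,np.hypot(*d),np.degrees(np.arctan2(d[1],d[0])))
for p in((318,72),(263,474)):
    d=w(p,115)-o; print("rib",d,np.hypot(*d),np.degrees(np.arctan2(d[1],d[0])))
E
```

```text
((550.3153686523438, -287.63128662109375), (102.11894226074219, 102.39757537841797), 145.7340087890625)
cart bar [ 549.  -287.7]
[37.3 23.1] 43.887189977081434 31.82212270955713
[44.7 -0.5] 44.656970013146946 -0.700261476441187
[-38.3 -23.7] 45.06114316963329 -148.27118934722418
[-45.3  -1. ] 45.34660264442908 -178.75728899870853
rib [ 47.8 -24. ] 53.46165032232921 -26.697532667280083
rib [-48.6  23.4] 53.93550993673357 154.29120607398596
```

Emit:
servo_tool(rows=[[-0.07,-0.2,0,0,1],[-0.14,-0.4,0,0,1],[-0.21,-0.6,0,0,1],[-0.28,-0.8,0,0,1],[-0.296,-0.816,0,0,1],[-0.296,-0.816,0,0,1]])

```text
time_s: 9.35
ee_pos: [460.4, -84.8, 232.8]
ee_rot: [-180.0, 0.0, -17.7]
force: [0.4, 0.6, -0.0]
gripper_width: 91.3
gripper_force: 0.0
```

Emit:
servo_tool(rows=[[-0.07,-0.2,0,0,1],[-0.14,-0.4,0,0,1],[-0.21,-0.6,0,0,1],[-0.28,-0.8,0,0,1],[-0.296,-0.816,0,0,1],[-0.296,-0.816,0,0,1]])

```text
time_s: 9.85
ee_pos: [454.4, 87.7, 232.6]
ee_rot: [180.0, -0.0, -17.8]
force: [-0.5, 0.3, 0.7]
gripper_width: 91.4
gripper_force: 0.0
```

Emit:
servo_tool(rows=[[-0.07,-0.2,0,-0.07,1],[-0.14,-0.4,0,-0.14,1],[-0.21,-0.6,0,-0.21,1],[-0.28,-0.8,0,-0.28,1],[-0.296,-0.816,0,-0.338,1],[-0.296,-0.816,0,-0.338,1],[-0.296,-0.816,0,-0.338,1]])

```text
time_s: 10.43
ee_pos: [448.5, 258.6, 232.4]
ee_rot: [179.9, 0.0, 12.3]
force: [-0.3, -0.2, -1.4]
gripper_width: 90.9
gripper_force: 0.0
```

```bash
python3 - <<'E'
from h import *
s=state(); print(s["time_s"],s["ee_pos"],s["ee_rot"],s["gripper_width"])
i,im=grab("wrist"); np.save("w5T.npy",i["T"]); cv2.imwrite("pics/w5full.png",im);cv2.imwrite("pics/w5.png",cv2.resize(im[120:280,200:360],None,fx=3.5,fy=3.5,interpolation=2))
E
```

```text
10.4333 [448.53512179 258.55228995 232.42155613] [1.79892992e+02 3.32876811e-02 1.22887766e+01] 90.8558270893293
```

View pics/w5.png

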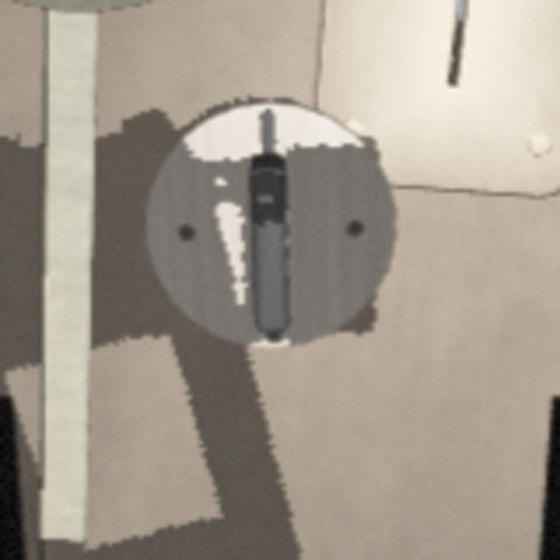

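```bash
python3 - <<'E'
from h import *
np.set_printoptions(precision=1,suppress=True)
i=vision.camera_info("wrist"); i["T"]=np.load("w5T.npy")
w=lambda p,z:onz(i,200+p[0]/3.5,120+p[1]/3.5,z)
d=lambda a,b:np.degrees(np.arctan2(*(b-a)[1::-1]))
print("disc",w((271.5,225),28),np.linalg.norm(w((147,225),28)-w((396,225),28)), w((271.5,103),28),w((271.5,347),28))
a=w((272.5,338),62)
for v in(152,172): b=w((270,v),62);print(a,b,(a+b)/2,np.linalg.norm(b-a),d(a,b))
print("holes",w((186,232),28),w((355,228),28),d(w((186,232),28),w((355,228),28)))
t=w((267,112),28); print("mark",d(w((271.5,225),28),t), d(w((272,345),28),t))
print(rel([448,259.5,31]))
E
```

```text
disc [447.9 261.2  28. ] 88.41690722011722 [489.8 270.1  28. ] [403.  251.6  28. ]
[417.9 254.2  62. ] [478.5 268.   62. ] [448.2 261.1  62. ] 62.132447335583386 12.818827873445663
[417.9 254.2  62. ] [472.2 266.6  62. ] [445.1 260.4  62. ] 55.759699523905816 12.906694530197909
holes [439.  290.4  28. ] [453.1 231.9  28. ] -76.40774117294322
mark 14.304724374732151 13.2436219910045
[-0. -0.  1.]
```

Emit:
servo_tool(rows=[[-0.006,-0.012,0.2,-0.008,1],[-0.006,-0.012,0.4,-0.008,1],[-0.006,-0.012,0.6,-0.008,0.6],[-0.006,-0.012,0.8,-0.008,0.5],[-0.006,-0.012,0.9,-0.008,0.4],[-0.006,-0.012,0.95,-0.008,0.4],[-0.006,-0.012,0.98,-0.008,0.4],[-0.006,-0.012,1,-0.008,0.4],[-0.006,-0.012,1,-0.008,0.4]])

```text
time_s: 11.23
ee_pos: [446.6, 262.0, 33.6]
ee_rot: [-180.0, -0.1, 13.1]
force: [0.8, 0.3, -0.0]
gripper_width: 47.9
gripper_force: 0.0
```

Emit:
servo_tool(rows=[[0,0,0.005,0,0.3],[0,0,0.005,0,0],[0,0,0.005,0,0],[0,0,0.005,0,0],[0,0,0.005,0,0],[0,0,0.005,0,0],[0,0,0.005,0,0],[0,0,0.005,0,0],[0,0,0.005,0,0]], force=50)

```text
time_s: 11.98
ee_pos: [445.7, 262.4, 32.3]
ee_rot: [-180.0, -0.0, 13.2]
force: [-1.0, -1.1, 5.0]
gripper_width: 11.8
gripper_force: 50.0
```

Emit:
servo_tool(rows=[[0,0,-0.2,0,0],[0,0,-0.4,0,0],[0,0,-0.6,0,0],[0,0,-0.8,0,0],[-0.01,0.2,-0.85,0,0],[-0.02,0.4,-0.85,0,0],[-0.03,0.6,-0.85,0,0],[-0.04,0.8,-0.85,0,0],[-0.04,0.932,-0.85,0,0],[-0.04,0.932,-0.85,0,0]])

```text
time_s: 12.82
ee_pos: [480.6, 74.5, 201.0]
ee_rot: [179.8, 0.1, 12.9]
force: [0.6, 0.4, -3.9]
gripper_width: 11.7
gripper_force: 50.0
```

Emit:
servo_tool(rows=[[-0.01,0.2,0,0,0],[-0.02,0.4,0,0,0],[-0.03,0.6,0,0,0],[-0.04,0.8,0,0,0],[-0.04,0.932,0,0,0],[-0.04,0.932,0,0,0]])

```text
time_s: 13.32
ee_pos: [516.0, -108.5, 200.8]
ee_rot: [179.9, 0.0, 13.0]
force: [0.8, 0.0, -3.2]
gripper_width: 11.9
gripper_force: 50.0
```

Emit:
servo_tool(rows=[[-0.01,0.2,0,0,0],[-0.02,0.4,0,0,0],[-0.03,0.6,0,-0.03,0],[-0.04,0.8,0,-0.03,0],[-0.04,0.932,0,-0.03,0],[-0.04,0.932,0,-0.03,0],[-0.04,0.932,0,-0.03,0],[-0.04,0.932,0,-0.03,0],[-0.04,0.932,0,-0.03,0]])

```text
time_s: 14.07
ee_pos: [549.7, -285.8, 201.5]
ee_rot: [-179.9, 0.0, 16.0]
force: [-0.1, -0.2, -2.2]
gripper_width: 11.3
gripper_force: 50.0
```

```bash
python3 - <<'E'
from h import *
np.set_printoptions(precision=2,suppress=True)
s=state(); print(s["time_s"],s["ee_pos"],s["ee_rot"],s["force"],s["torque"],s["gripper_width"],s["gripper_force"])
print(rel([549.9,-287.7,s["ee_pos"][2]])*200)
i,im=grab("wrist"); np.save("w6T.npy",i["T"]); cv2.imwrite("pics/w6full.png",im);cv2.imwrite("pics/w6.png",cv2.resize(im[100:320,160:400],None,fx=2.7,fy=2.7,interpolation=2))
E
```

```text
14.0667 [ 549.74 -285.77  201.46] [-179.91    0.05   15.98] [-0.08 -0.2  -2.18] [ 0.03  0.01 -0.02] 11.344792631624102 49.99925673007965
[-0.38  1.9  -0.  ]
```

View pics/w6.png

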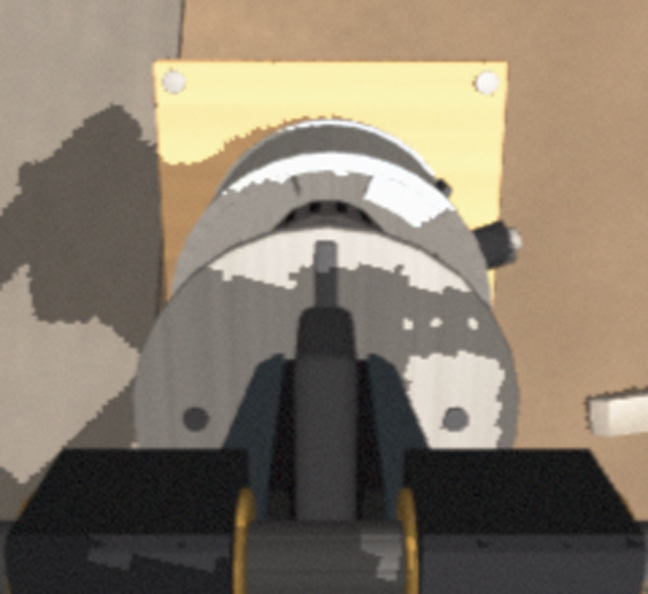

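```bash
python3 - <<'E'
from h import *
np.set_printoptions(precision=2,suppress=True)
i=vision.camera_info("wrist"); i["T"]=np.load("w6T.npy")
w=lambda p,z:onz(i,160+p[0]/2.7,100+p[1]/2.7,z)
a,b=w((195,418),197.2),w((455,418),197.2); print((a+b)/2,np.linalg.norm(a-b),np.degrees(np.arctan2(*(b-a)[1::-1]))+90)
# disc's far (image-top) edge: r=45 ahead
p=w((328,229),197.2);q=w((328,229),191.2);print(p,q)
T=np.array([549.74,-285.77]);x=np.array([np.cos(np.radians(16)),np.sin(np.radians(16))]);print(((a+b)/2)[:2]-T,(((a+b)/2)[:2]-T)@x,(p[:2]-T)@x-45,(q[:2]-T)@x-45)
E
```

```text
[ 550.29 -286.12  197.2 ] 59.89167441529004 15.980544515539947
[ 593.29 -274.53  197.2 ] [ 591.98 -274.92  191.2 ]
[ 0.55 -0.35] 0.4326506426454779 -0.03710085661998619 -1.4095439840689608
```

Emit:
servo_tool(rows=[[-0.002,0.009,0,0,0],[-0.002,0.009,0.08,0,0],[-0.002,0.009,0.16,0,0],[-0.002,0.009,0.22,0,0],[-0.002,0.009,0.25,0,0],[-0.002,0.009,0.25,0,0],[-0.002,0.009,0.25,0,0]])

```text
time_s: 14.7
ee_pos: [550.3, -289.2, 152.3]
ee_rot: [180.0, -0.0, 15.9]
force: [-0.6, -0.5, -2.2]
gripper_width: 11.7
gripper_force: 50.0
```

Emit:
servo_tool(rows=[[0,0,0.015,0,0],[0,0,0.03,0,0],[0,0,0.03,0,0]])

```text
time_s: 14.95
ee_pos: [550.0, -289.4, 145.9]
ee_rot: [180.0, 0.0, 15.9]
force: [-0.7, -0.0, -2.7]
gripper_width: 11.8
gripper_force: 50.0
```

Emit:
servo_tool(rows=[[0,-0.007,0.01,0,0],[0,-0.007,0.025,0,0],[0,-0.007,0.04,0,0],[0,-0.007,0.04,0,0],[0,-0.007,0.04,0,0]])

```text
time_s: 15.37
ee_pos: [549.5, -288.0, 137.6]
ee_rot: [-180.0, 0.0, 15.9]
force: [0.1, -0.9, -3.3]
gripper_width: 11.8
gripper_force: 50.0
```

Emit:
servo_tool(rows=[[0,0,0.01,0,0],[0,0,0.02,0,0],[0,0,0.026,0,0],[0,0,0.028,0,0],[0,0,0.028,0,0],[0,0,0.028,0,0]])

```text
time_s: 15.87
ee_pos: [549.7, -288.1, 132.4]
ee_rot: [180.0, -0.0, 15.9]
force: [-0.8, -0.1, -3.0]
gripper_width: 11.9
gripper_force: 50.0
```

Emit:
servo_tool(rows=[[0,0,0.004,0,0],[0,0,0.007,0,0],[0,0,0.007,0,0],[0,0,0.007,0,0]])

```text
time_s: 16.2
ee_pos: [549.7, -288.1, 132.3]
ee_rot: [180.0, -0.0, 15.9]
force: [-2.0, 1.1, 5.3]
gripper_width: 11.6
gripper_force: 50.0
```

Emit:
servo_tool(rows=[[0,0,0,0.03,0],[0,0,0,0.07,0],[0,0,0,0.11,0],[0,0,0,0.15,0],[0,0,0,0.19,0],[0,0,0,0.22,0],[0,0,0,0.22,0]])

```text
time_s: 16.78
ee_pos: [550.2, -288.6, 132.3]
ee_rot: [179.9, -0.1, -4.0]
force: [-0.7, -0.5, 5.4]
gripper_width: 11.8
gripper_force: 50.0
```

Emit:
servo_tool(rows=[[0,0,0,0.04,0],[0,0,0,0.08,0],[0,0,0,0.12,0],[0,0,0,0.16,0],[0,0,0,0.2,0],[0,0,0,0.23,0],[0,0,0,0.247,0],[0,0,0,0.247,0],[0,0,0,0.247,0],[0,0,0,0.247,0],[0,0,0,0.247,0],[0,0,0,0.247,0]])

```text
time_s: 17.78
ee_pos: [550.1, -288.7, 132.3]
ee_rot: [180.0, -0.1, -26.1]
force: [-0.6, -1.4, 5.4]
gripper_width: 11.4
gripper_force: 50.0
```

```bash
python3 - <<'E'
from h import *
np.set_printoptions(precision=2,suppress=True)
s=state(); print(s["time_s"],s["ee_pos"],s["ee_rot"],s["force"],s["torque"],s["gripper_width"],s["gripper_force"])
i,im=grab("wrist"); cv2.imwrite("pics/w7.png",im)
# the two disc holes must stay on a horizontal image line (lid turned with the fingers)
g=cv2.cvtColor(im,cv2.COLOR_BGR2GRAY)
print(vision.camera_info("wrist")["T"].round(1)[:,3])
for x0,x1 in((215,250),(310,345)):
    c=g[235:265,x0:x1].astype(float); b=cv2.GaussianBlur(c,(0,0),6)-cv2.GaussianBlur(c,(0,0),1.2); k=np.unravel_index(b.argmax(),b.shape); print(x0+k[1],235+k[0],b.max())
E
```

```text
17.7833 [ 550.13 -288.72  132.25] [179.96  -0.13 -26.11] [-0.63 -1.43  5.37] [ 0.15  0.44 -0.07] 11.365711120496764 50.001720786094666
[ 626.1 -325.9  302.7    1. ]
232 254 41.097301112916504
310 252 51.12648308234899
```

```bash
python3 -c "
from workcell import job_done; print(job_done())"
```

```text
the job is handed in; nothing more can be done
None
```

I handed the job in at about 18 s of the 58 s limit. The cartridge is on the post's shoulder, the lid is flat on the rim and turned to -26.1° (ribs measured at about -26.2°), and the fingers still hold the bar at 50 N. I gave the bystanders and catches no final check, and no verdict came back.

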